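# Raise the window blind with the ball-topped joystick

## Task

Raise the blind: on the joystick pod whose stick ends in a round ball, tilt the stick straight towards the raised arrow on that pod, all the way over, hold it there for about two seconds, then let go so that it springs back upright. Never tilt it backwards, away from the arrow (that lowers the blind), and do not bump the joystick with the crossbar beside it or the pill case.

Things in the scene. Friction and masses are not known exactly. Their poses are not given: they have to be found in the camera images.
- blind_pod: joystick pod to work: white and grey plastic box 120 x 120 mm, deck 38 mm high, fixed to the table, at any yaw. Origin: centre of its underside; z up; its +x axis runs from the stick to the tip of a raised black arrow (open chevron, 25 x 26 mm, 5 mm above the deck) by the +x edge. The stick (10 mm thick) stands at the pod's centre on a rubber boot 48 mm wide that rises to 58 mm.
- ball_top (a point): centre of the white ball (34 mm across) on the pod's stick; upright it is 115 mm above the table, over the pod's centre. The stick tilts any way about a pivot 40 mm above the table and is spring-centred (0.5 N m/rad, about 2.7 N sideways at the ball when full over); at its stop, 0.4 rad, the ball has moved 29 mm sideways and sunk 6 mm.
- bar_top (a point): middle of the white crossbar (64 mm long, 16 mm wide, 14 mm high; the point lies 4 mm below its top) on the other stick, 115 mm above the table when upright; the bar lies along that pod's y axis. That pod is otherwise the same, with its own arrow and yaw; its stick must be left alone.
- pill_case: purple weekly pill case, a loose flat box 36 x 182 mm and 24 mm high with seven lids in a row, long along its y axis; origin at the centre of its underside. It lies beyond the pods and must stay where it is.
There are look-alikes about, which are no part of the job. Leave any green or purple look-alike of the blind_pod alone.

How it is judged:
By the outcome, as a careful person would: the job done as asked, in the order asked, and still so for the second after the job is handed in, with the robot touching nothing.
It also fails if it takes over 32 s, if anything falls off the work surface, if the arm or the gripper's body presses on something with over 40 N, if the wrist force passes 120 N, or if a joint passes its speed limit or range.

## Robot

A 6-joint arm with a two-finger parallel gripper is mounted at the origin on the work surface. World frame = base frame: x ahead of the robot, y to its left, z up, the work surface at z = 0. Lengths are in m, angles in rad, forces in N, time in s.
With the tool pointing down it reaches from about 0.375 to 0.9 m from the base axis. Payload 3.1 kg.
Tool frame: the origin (TCP) lies between the finger pads; the fingertips stand 17 mm ahead of it and the grasp point (between the pads) lies 2 mm behind it; z points along the fingers, y is the direction in which the jaws open and shut (so a half turn about z gives the same grasp; the last joint's range is limited). The gripper opens to 85 mm and grips with 20 to 120 N. Pads are 22 mm wide; open, the fingers measure 114 mm over their backs; the gripper's body (76 mm by 85 mm) begins 54 mm behind the grasp point. The pads swing forward as they close: fully open they stand 13 mm farther back than shut.
Start: joints at [1.115, 0.527, 1.433, -0, 1.181, -0.178], TCP at [0.171, 0.601, 0.248] pointing down, gripper open.
Joint ranges: [-3.08, 3.08], [-0.75, 2.2], [0.22, 2.44], [-1.43, 4.57], [0, 2.65], [-2.85, 2.85]. Speed limits (rad/s): [2.79, 2.79, 3.14, 3.14, 3.14, 3.14].

## Interface

Orientations are given as a unit quaternion [x, y, z, w].
In Python, from workcell import manip gives the robot as it stands.
- The arm moves only by the tool move_arm, never from a script. Its argument "steps" is a list of rows, each a list of 7 numbers: the finger opening in m, from 0 to 0.0854, then the shift along the tool's x, y, z in m, then the turn, a rotation vector about the tool's x, y, z in degrees. In form: [[jaw, x, y, z, ax, ay, az], ...]. A call has 1 to 12 rows; each row shifts and turns the commanded pose from where the row before left it, along the tool's axes as they then stand; what a row does not reach is not made up. A row lasts 1/8 s, in which the tool goes at most 62.5 mm and 10.7 degrees, less where a joint would pass 70% of its speed; a pose out of reach is approached as far as the arm can. A call with a gripper value outside its range is refused whole. The fingers move at their own pace and stop on an object; "squeeze" is the grip in N (left out, the last holds). Time passes only in rows, so rows that do not move let the fingers close. It gives the time, the measured TCP pose, the force and the opening at its end, in the units of the state.
- manip.observe(): the state, without advancing time (a new reading comes with each control period).
- manip.read_camera(name): name is "scene" or "side" or "wrist"; returns (picture, depth): 400x640x3 uint8, blue, green, red; 400x640 float32, m along the optical axis (not along the pixel's ray), 0 where there is no reading.
- manip.camera_model(name): a dict with "mtx" (3x3 intrinsics, pixels), "pose" (4x4, takes a point from camera to world coordinates). Camera axes: x right, y down, z forward; pixel columns grow to the right and rows downward; lengths in m; the calibration is good to about 2 mm. The wrist camera is an equidistant fisheye: a pixel r from the principal point sees the ray r / f radians off the axis. A picture is of the moment at which its call begins: read the wrist's pose just before it. camera_model takes no time and is no camera call; for the wrist camera it gives the pose at the moment of the call.
- manip.close_job(): hands the job in, once; it reports no verdict.
The state is a dict: "t": time; "joints": joint angles; "joint_vel": joint speeds; "tau": joint torques, N m; "tool_pos": TCP position; "tool_rot": TCP orientation; "force": force on the tool from outside, world axes, zero at the start; "wrist_torque": the same for the moment, N m; "finger_gap": finger opening in m.
Only numpy, scipy, OpenCV 4.12 (cv2) and the standard library are available. Lean on these libraries where they do the work, as an engineer would, in place of code of your own. Each camera call takes 0.05 s, during which the arm holds its last target. There are 200 camera calls.

## Working session

There is one attempt and no reset: what is moved stays moved. The work goes in short steps, Python scripts to look and compute and a tool call to move; the robot and the scene stay as the last step left them, time stands still between calls to the robot, and variables do not carry over. Pictures are saved under pics/ and viewed, about 8 in all and at most 12, crops included, and the job is handed in when it is done.

Besides the shell and the picture viewer there is one more tool, called after ">>>" as name(argument=value, ...) on one line, values as JSON. move_arm: Moves the arm, as the interface text tells. Its arguments: {"type":"object","properties":{"steps":{"type":"array","items":{"type":"array","items":{"type":"number"}}},"squeeze":{"type":"number"}},"required":["steps"]}

```bash
mkdir -p pics; python3 - <<'E'
from workcell import manip
import cv2,numpy as np
print(manip.observe())
for n in("scene","side"):
    p,d=manip.read_camera(n);cv2.imwrite(f"pics/{n}0.png",p);np.save(f"pics/{n}0.npy",d)
    m=manip.camera_model(n);print(n,m["mtx"],np.round(m["pose"],3))
    np.savez(f"pics/{n}m.npz",mtx=m["mtx"],pose=m["pose"])
E
```

```text
{'t': 0.0, 'joints': array([ 1.11549230e+00,  5.28459372e-01,  1.43387370e+00,  2.77725604e-05,
        1.18140443e+00, -1.78555287e-01]), 'joint_vel': array([0.00085997, 0.00040952, 0.00069554, 0.00064951, 0.00012069,
       0.00215855]), 'tau': array([ 9.86930463e-04, -4.42346442e+01, -1.78027582e+01, -1.90784258e-04,
        8.30252218e-03, -1.24035139e-05]), 'tool_pos': array([0.17046943, 0.60061221, 0.24734685]), 'tool_rot': array([ 1.37938362e-01,  9.90440234e-01, -1.01501024e-03, -3.46422616e-04]), 'force': array([-0.14972296, -0.34178845, -0.78210179]), 'wrist_torque': array([-0.00670156, -0.02895657,  0.03065101]), 'finger_gap': 0.08554333059396901}
scene [[513.45320294   0.         315.82779393]
 [  0.         513.45320294 202.98468786]
 [  0.           0.           1.        ]] [[ 0.863  0.376 -0.338  1.018]
 [ 0.505 -0.63   0.59  -0.862]
 [ 0.009 -0.679 -0.734  1.013]
 [ 0.     0.     0.     1.   ]]
side [[391.93339879   0.         319.41579947]
 [  0.         391.93339879 202.97306763]
 [  0.           0.           1.        ]] [[-0.974 -0.154  0.166  0.425]
 [-0.226  0.614 -0.756  0.558]
 [ 0.015 -0.774 -0.633  0.667]
 [ 0.     0.     0.     1.   ]]
```

View pics/scene0.png

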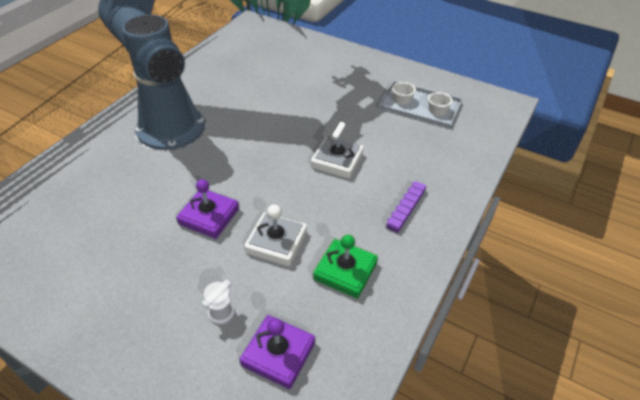

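View pics/side0.png

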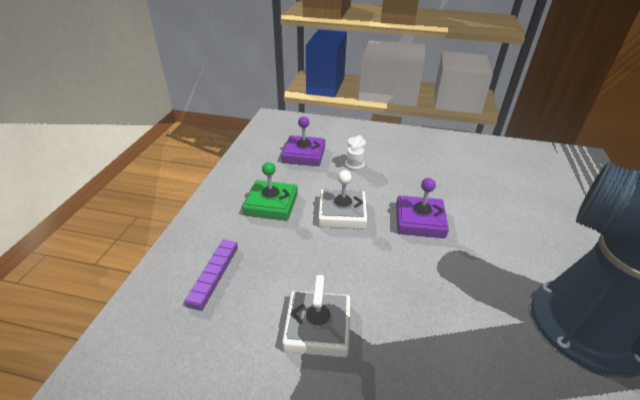

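Scene view: the candidates are the white pod with a ball (274,235), the white pod with a crossbar (338,155), purple pods (207,210) and (278,348), and a green pod (345,265). Only (274,235) is white with a ball; in the side view it is at (343,205). I'll confirm it in a crop and measure it.

```bash
cat > h.py <<'E'
import cv2,numpy as np
def load(n):
    m=np.load(f"pics/{n}m.npz");return cv2.imread(f"pics/{n}0.png"),np.load(f"pics/{n}0.npy"),m["mtx"],m["pose"]
def cloud(d,K,T):
    v,u=np.indices(d.shape);P=np.stack([(u-K[0,2])/K[0,0]*d,(v-K[1,2])/K[1,1]*d,d],-1)
    return P@T[:3,:3].T+T[:3,3]
E
python3 - <<'E'
from h import *
out=[]
for n,(u,v) in {"scene":(274,212),"side":(344,177)}.items():
    p,d,K,T=load(n);W=cloud(d,K,T)
    c=W[v,u];print(n,"ball surf",c)
    R=np.linalg.norm(W[...,:2]-c[:2],axis=-1);ok=(d>0)&(R<.11)
    b=W[ok&(R<.04)&(W[...,2]>.10)&(W[...,2]<.145)]
    A=np.c_[2*b,np.ones(len(b))];
    # fixed radius sphere fit
    from scipy.optimize import least_squares
    s=least_squares(lambda x:np.linalg.norm(b-x,axis=1)-.017,c-[0,0,.01],loss="soft_l1",f_scale=.002).x
    print("ball centre",s,len(b))
    g=p.max(-1)
    dk=ok&(g<70)&(W[...,2]>.03)&(W[...,2]<.056)
    q=W[dk];r=np.linalg.norm(q[:,:2]-s[:2],axis=1);a=q[(r>.027)&(r<.062)]
    print("arrow px",len(a),a.mean(0), np.degrees(np.arctan2(*(a.mean(0)-s)[1::-1])))
    top=W[ok&(W[...,2]>.034)&(W[...,2]<.042)][:,:2].astype(np.float32)
    print("deck rect",cv2.minAreaRect(top))
    out.append(cv2.resize(p[v-35:v+65,u-50:u+50],(400,400),interpolation=cv2.INTER_CUBIC))
    for nm,cc in (("bar",{"scene":(338,131),"side":(319,282)}[n]),("pill",{"scene":(406,206),"side":(212,273)}[n]),("green",{"scene":(347,242),"side":(269,169)}[n]),("purple",{"scene":(203,186),"side":(428,185)}[n]),("clutter",{"scene":(217,293),"side":(356,143)}[n])): print(nm,W[cc[1],cc[0]])
cv2.imwrite("pics/crop.png",np.hstack(out))
E
```

```text
scene ball surf [ 0.54075807 -0.22373538  0.12648154]
ball centre [ 0.53223565 -0.21351415  0.1142269 ] 163
arrow px 1 [ 0.49361397 -0.21837375  0.04242219] -172.82841385138124
deck rect ((0.5337949991226196, -0.21648436784744263), (0.114532470703125, 0.11765916645526886), 10.259977340698242)
bar [0.52228061 0.11932912 0.11827164]
pill [0.76962969 0.04735901 0.02078903]
green [ 0.72697693 -0.21410331  0.12466292]
purple [ 0.34478255 -0.23963941  0.12419605]
clutter [ 0.54253602 -0.44782737  0.08597937]
side ball surf [ 0.53283919 -0.20047656  0.12384638]
ball centre [ 0.5338725  -0.21431627  0.11526065] 156
arrow px 6 [ 0.49699052 -0.22570234  0.04179572] -162.84368733162663
deck rect ((0.5334032773971558, -0.210994154214859), (0.1149587407708168, 0.11307775229215622), 10.646827697753906)
bar [0.51943591 0.12005224 0.12004751]
pill [0.76387625 0.06998726 0.01931224]
green [ 0.71748993 -0.19043815  0.12232637]
purple [ 0.33645182 -0.21747613  0.12370734]
clutter [ 0.53706369 -0.43036949  0.08485716]
```

View pics/crop.png

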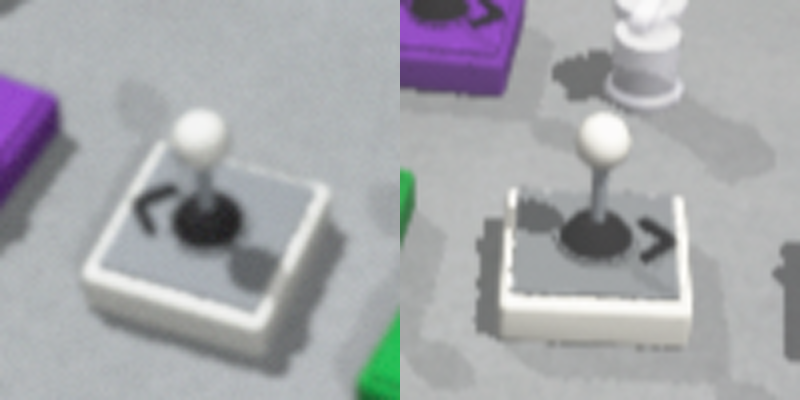

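Both views confirm the pod. The ball is white, centred at (0.533,-0.214,0.1145), and the deck is a square at 10.4°. The chevron is on the robot-facing side, so the arrow's yaw is about -169.6°. I'll straddle the ball with the jaws along that axis and push with the far finger. First I turn the tool and travel high.

>>> move_arm(steps=[[0.06,0,0,0,0,0,10.6],[0.06,0,0,0,0,0,10.6],[0.06,0,0,0,0,0,10.6],[0.06,0,0,0,0,0,10.6],[0.06,0,0,0,0,0,10.6],[0.06,0,0,0,0,0,10.6]], squeeze=60)

```text
t: 0.85
tool_pos: [0.1706, 0.6008, 0.2477]
tool_rot: [0.642, 0.767, -0.001, 0.0]
force: [-0.5, -0.8, 0.5]
finger_gap: 0.0601
```

>>> move_arm(steps=[[0.06,-0.044,0.019,0,0,0,0],[0.06,-0.044,0.019,0,0,0,0],[0.06,-0.044,0.019,0,0,0,0],[0.06,-0.044,0.019,0,0,0,0],[0.06,-0.044,0.019,0,0,0,0],[0.06,-0.044,0.019,0,0,0,0],[0.06,-0.044,0.019,0,0,0,0],[0.06,-0.044,0.019,0,0,0,0],[0.06,-0.044,0.019,0,0,0,0],[0.06,-0.044,0.019,0,0,0,0]])

```text
t: 2.1
tool_pos: [0.4385, 0.202, 0.2481]
tool_rot: [0.639, 0.769, -0.0, -0.0]
force: [1.6, 0.7, -0.8]
finger_gap: 0.0596
```

>>> move_arm(steps=[[0.06,-0.045,0.002,0,0,0,0],[0.06,-0.045,0.002,0,0,0,0],[0.06,-0.045,0.002,0,0,0,0],[0.06,-0.045,0.002,0,0,0,0],[0.06,-0.045,0.002,0,0,0,0],[0.06,-0.045,0.002,0,0,0,0],[0.06,-0.045,0.002,0,0,0,0],[0.06,-0.045,0.002,0,0,0,0],[0.06,-0.045,0.002,0,0,0,0],[0.06,0,0,0,0,0,0],[0.06,0,0,0,0,0,0]])

```text
t: 3.48
tool_pos: [0.529, -0.1908, 0.2477]
tool_rot: [0.639, 0.769, 0.0, -0.001]
force: [-0.4, 1.6, -0.4]
finger_gap: 0.0598
```

>>> move_arm(steps=[[0.06,-0.0235,0,0,0,0,0],[0.06,0,0,0.03,0,0,0],[0.06,0,0,0.03,0,0,0],[0.06,0,0,0,0,0,0],[0.06,0,0,0,0,0,0]])

```text
t: 4.1
tool_pos: [0.5349, -0.215, 0.1892]
tool_rot: [0.639, 0.769, 0.0, 0.001]
force: [0.3, -0.6, -0.8]
finger_gap: 0.0603
```

```bash
python3 - <<'E'
from workcell import manip
import cv2,numpy as np
s=manip.observe();m=manip.camera_model("wrist");p,d=manip.read_camera("wrist");print(s["tool_pos"],s["tool_rot"],s["force"])
cv2.imwrite("pics/w1.png",p);K,T=m["mtx"],m["pose"]
def proj(P):
    q=T[:3,:3].T@(np.array(P)-T[:3,3]);th=np.arctan2(np.hypot(q[0],q[1]),q[2]);a=np.arctan2(q[1],q[0])
    return K[0,2]+K[0,0]*th*np.cos(a),K[1,2]+K[1,1]*th*np.sin(a)
c=np.array([.533,-.214]);ux=np.array([-.984,-.18])
for P in ([*c,.1145],[*(c+.05*ux),.043],[*s["tool_pos"][:2],.1145]): print(proj(P))
E
```

```text
[ 0.53485932 -0.21499166  0.18919836] [6.38950055e-01 7.69247761e-01 3.31426881e-05 8.41652700e-04] [ 0.34957808 -0.59140391 -0.77717923]
(np.float64(314.46132969343495), np.float64(225.40439486424523))
(np.float64(261.3751823036165), np.float64(195.44842593728148))
(np.float64(316.81055568300224), np.float64(227.13061883424427))
```

View pics/w1.png

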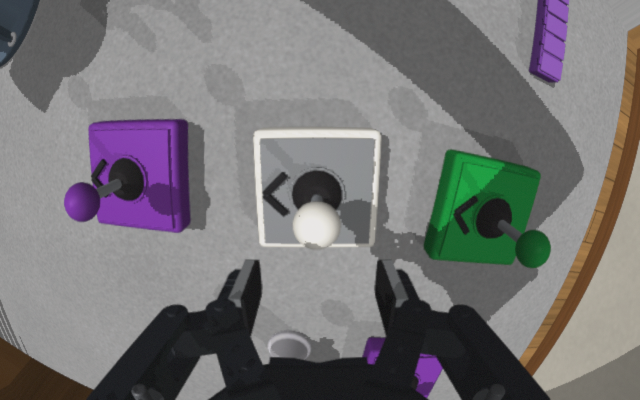

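The wrist view shows the ball at (317,225), within 2 px of the TCP's projection at (317,227). The chevron is at (275,193), to the left (tool -y), and the fingers at x≈250 and 390 straddle the ball. I'll descend and approach.

>>> move_arm(steps=[[0.06,0,0,0.028,0,0,0],[0.06,0,0,0.028,0,0,0],[0.06,0,0,0.028,0,0,0],[0.06,0,0,0,0,0,0],[0.06,0,0,0,0,0,0],[0.06,0,-0.005,0,0,0,0],[0.06,0,-0.005,0,0,0,0],[0.06,0,0,0,0,0,0]])

```text
t: 5.15
tool_pos: [0.5239, -0.2165, 0.1048]
tool_rot: [0.639, 0.769, -0.0, 0.0]
force: [-0.4, 0.8, -0.7]
finger_gap: 0.0601
```

>>> move_arm(steps=[[0.06,0,-0.005,0,0,0,0],[0.06,0,-0.005,0,0,0,0],[0.06,0,-0.005,0,0,0,0],[0.06,0,-0.005,0,0,0,0],[0.06,0,-0.005,0,0,0,0],[0.06,0,0,0,0,0,0]])

```text
t: 5.9
tool_pos: [0.4996, -0.2211, 0.1044]
tool_rot: [0.639, 0.769, 0.0, 0.0]
force: [1.6, 0.0, 0.7]
finger_gap: 0.0603
```

>>> move_arm(steps=[[0.06,0,-0.004,0,0,0,0],[0.06,0,-0.002,0,0,0,0],[0.06,0,-0.001,0,0,0,0],[0.06,0,0,0,0,0,0]])

```text
t: 6.4
tool_pos: [0.4928, -0.2222, 0.1041]
tool_rot: [0.639, 0.769, 0.0, -0.0]
force: [2.8, 0.5, -2.8]
finger_gap: 0.0599
```

>>> move_arm(steps=[[0.06,0,-0.001,0,0,0,0],[0.06,0,0,0,0,0,0]])

```text
t: 6.65
tool_pos: [0.4919, -0.2224, 0.1042]
tool_rot: [0.639, 0.769, 0.0, -0.0]
force: [2.9, 1.0, -3.2]
finger_gap: 0.0602
```

>>> move_arm(steps=[[0.06,0,-0.0015,0,0,0,0],[0.06,0,0,0,0,0,0]])

```text
t: 6.9
tool_pos: [0.4912, -0.223, 0.1043]
tool_rot: [0.639, 0.769, 0.0, 0.001]
force: [5.4, 0.8, -4.4]
finger_gap: 0.06
```

>>> move_arm(steps=[[0.06,0,-0.001,0,0,0,0],[0.06,0,0,0,0,0,0]])

```text
t: 7.15
tool_pos: [0.4909, -0.2232, 0.1042]
tool_rot: [0.639, 0.769, 0.001, 0.002]
force: [7.9, 0.9, -6.0]
finger_gap: 0.0596
```

```bash
python3 - <<'E'
from workcell import manip
import cv2
p,d=manip.read_camera("wrist");q,_=manip.read_camera("side");s=manip.observe();print(s["t"],s["tool_pos"],s["force"],s["finger_gap"])
cv2.imwrite("pics/w2.png",p[80:380,150:490])
E
```

```text
7.25 [ 0.49089682 -0.22319403  0.10420063] [ 8.05649524  0.98397718 -6.39020653] 0.05970144383928077
```

View pics/w2.png

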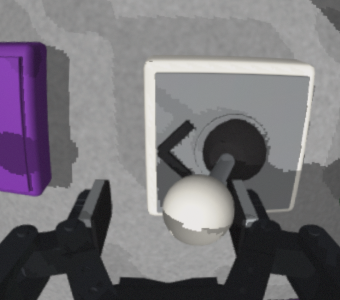

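The wrist crop shows the stick leaning left towards the chevron, with the ball at crop (198,208) against the rear finger. The force rose from 3 N to 8 N, so it is on its stop. I'll hold, then ease back.

>>> move_arm(steps=[[0.06,0,0,0,0,0,0],[0.06,0,0,0,0,0,0],[0.06,0,0,0,0,0,0],[0.06,0,0,0,0,0,0],[0.06,0,0,0,0,0,0],[0.06,0,0,0,0,0,0],[0.06,0,0,0,0,0,0],[0.06,0,0,0,0,0,0],[0.06,0,0,0,0,0,0],[0.06,0,0,0,0,0,0],[0.06,0,0,0,0,0,0],[0.06,0,0,0,0,0,0]])

```text
t: 8.75
tool_pos: [0.4909, -0.2232, 0.1042]
tool_rot: [0.639, 0.769, 0.001, 0.002]
force: [8.1, 1.0, -5.2]
finger_gap: 0.0599
```

>>> move_arm(steps=[[0.06,0,0.01,0,0,0,0],[0.06,0,0.01,0,0,0,0],[0.06,0,0.01,0,0,0,0],[0.06,0,0.01,0,0,0,0],[0.06,0,0.0055,0,0,0,0],[0.06,0,0,0,0,0,0],[0.06,0,0,0,0,0,0],[0.06,0,0,-0.02,0,0,0],[0.06,0,0,-0.03,0,0,0],[0.06,0,0,-0.04,0,0,0],[0.06,0,0,-0.04,0,0,0],[0.06,0,0,0,0,0,0]])

```text
t: 10.25
tool_pos: [0.5356, -0.2158, 0.2378]
tool_rot: [0.639, 0.769, 0.0, 0.004]
force: [-0.4, 1.0, -0.3]
finger_gap: 0.0601
```

```bash
python3 - <<'E'
from workcell import manip
from h import *
from scipy.optimize import least_squares
s=manip.observe();print(s["t"],s["tool_pos"],s["force"])
out=[]
for n in("scene","side"):
    p,d=manip.read_camera(n);m=manip.camera_model(n);W=cloud(d,m["mtx"],m["pose"])
    b=W[(d>0)&(np.hypot(W[...,0]-.533,W[...,1]+.214)<.045)&(W[...,2]>.1)&(W[...,2]<.14)]
    print(n,len(b),least_squares(lambda x:np.linalg.norm(b-x,axis=1)-.017,[.533,-.214,.114],loss="soft_l1",f_scale=.002).x)
    p0,d0,_,_=load(n)
    for nm,(u,v) in {"bar":{"scene":(338,131),"side":(319,282)}[n],"pill":{"scene":(406,206),"side":(212,273)}[n]}.items():
        print(nm,np.abs(p[v-12:v+12,u-12:u+12].astype(int)-p0[v-12:v+12,u-12:u+12]).mean())
    out.append(p)
cv2.imwrite("pics/end.png",cv2.resize(np.hstack(out),(800,250)))
E
```

```text
10.25 [ 0.53556632 -0.21578856  0.23780822] [-0.35205507  0.97323586 -0.3151232 ]
scene 163 [ 0.53234087 -0.21362331  0.11416555]
bar 62.17766203703704
pill 9.52662037037037
side 156 [ 0.5342371  -0.21410048  0.11548415]
bar 40.40625
pill 11.375
```

View pics/end.png

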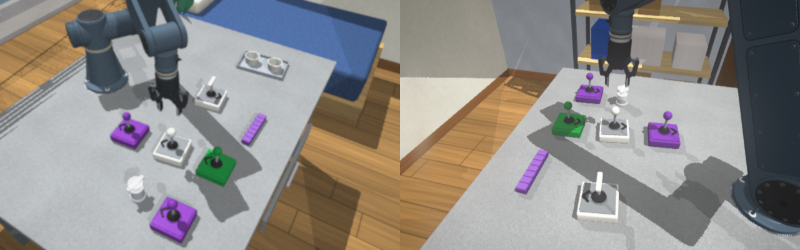

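The end view shows the ball upright within 1 mm of where it started. The bar pod and pill case are in their places; the pixel differences there are consistent with the arm's shadow moving. I'm handing in.

```bash
python3 -c "
from workcell import manip
print(manip.close_job())"
```

```text
the job is handed in; nothing more can be done
None
```

I tilted the white ball-topped stick straight along its arrow (yaw about -169.6°) to its stop, held it there, then let it spring back. The job is handed in.

- **Tilt:** the push force rose from about 3 N to 8 N at the end of travel, which showed the stick was on its stop. It stayed there for about 2 s (roughly t = 6.7 to 8.75 s). I then eased the finger back, so the ball returned on its own spring.
- **Ball afterwards:** both outside cameras put the ball within 1 mm of its starting position. The arm was clear at z = 0.238 m, and the force was back to noise level. The clock read about 10.3 s.
- **Crossbar and pill case:** in the last picture both look to be in their places, and the gripper never went down near either. My pixel comparison there did show differences: 40–62 grey levels at the bar and 10–11 at the case. I put these down to the arm's shadow moving. I did not measure their positions again.

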